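# Clamp the dispensing head onto the mini keg

### The job

Put the dispensing head on the mini keg: raise its red-knobbed lock lever right up first, while the head still stands on the worktop, so that the latch is drawn back, then lower the head gently and upright over the ball valve until its bell stands flat on the keg's collar, and press the lever fully down again to lock it. Leave the keg standing about where it is, and leave the cups and the white mug alone.

Things in the scene. Friction and masses are not known exactly. Their poses are not given: they have to be found in the camera images.
- keg: Upright steel mini keg, green band, black rubber foot, 128 mm diameter, 2.8 kg, loose. Origin: centre of its underside, z up along its axis; it is round, its yaw does not matter. Its flat steel collar (84 mm across) lies 160 mm above the origin; in its middle a brass ball stands on a 17 mm thick, 16 mm high neck.
- valve_ball (a point): Centre of the keg's brass valve ball (36 mm diameter, flattened above and below), on the keg's axis, 184 mm above the keg's underside, 24 mm above the collar; the ball's flat top is 34 mm above the collar.
- tap_head: Dispensing head, 0.8 kg, 119 mm high, on its open bell. Origin: centre of the bell's mouth (underside), z up along its axis; lock lever along its -x, thin spout along +x (to 91 mm out, 30 to 73 mm up). Bell 56 mm high, mouth 68 mm outside, 57 mm inside, narrowing to a 41 mm bore (2.5 mm play round the ball). Home, its rim stands on the collar: origin at collar height.
- head_grip (a point): Middle of the head's round black ribbed grip, 33 mm diameter, on the head's axis, 95 mm above its underside; the grip runs from 76 to 113 mm. Take it from above, fingers closing along the head's y so that they pass beside the raised lever.
- lock_lever (a joint): Angle of the head's lock lever (red knob), rad: 0 = fully down, locked (level); 1.3 = right up (stop). Light friction (under 1 N at the knob) holds it where it is left. Raising it draws back a flat brass latch in the bell's wall by 9 mm per rad; lowered, the latch lies under the ball and blocks the bell's mouth; above about 1.1 the ball can pass.
- lever_grip (a point): Centre of the red ball knob, 22 mm diameter, at the end of the steel lock lever (8 mm rod), 60 mm from the hinge. Lever at 0: 96 mm from the head's axis, 34 mm above its underside. It swings up about lever_hinge, in the head's x-z plane; pinch it from above with the fingers closing along the head's y, and the knob turns between them.
- lever_hinge (a point): Middle of the lever's hinge pin, 36 mm from the head's axis towards its -x, 34 mm above its underside; the pin runs along the head's y.
- red_cup: Red mug, 69 x 94 x 72 mm high, loose, a bystander. Origin: centre of its underside.
- blue_cup: Blue mug, 70 x 95 x 70 mm high, loose, a bystander. Origin: centre of its underside.
- white_mug: White mug standing upside down, 79 x 104 x 84 mm high, loose, a bystander. Origin: centre of its underside.

How it is judged:
By the outcome, as a careful person would: the job done as asked, in the order asked, and still so for the second after the job is handed in, with the robot touching nothing.
It also fails if it takes over 72 s, if anything falls off the work surface, if the arm or the gripper's body presses on something with over 40 N, if the wrist force passes 120 N, or if a joint passes its speed limit or range.

### The arm

A 7-joint arm with a two-finger parallel gripper is mounted at the origin on a cart in front of the work surface, level with it; the furniture and walls round the work are solid. World frame = base frame: x ahead of the robot, y to its left, z up, the work surface at z = 0. Lengths are in m, angles in rad, forces in N, time in s.
With the tool pointing down it reaches from about 0.425 to 0.925 m from the base axis. Payload 6.8 kg.
Tool frame: the origin (TCP) lies where the fingers leave the gripper's body, on its centre line; the fingertips stand 73 mm ahead of it and the grasp point (between the pads) lies 54 mm ahead of it; z points along the fingers, y is the line along which they close (so a half turn about z gives the same grasp; the last joint's range is limited). The gripper opens to 85 mm and grips with 20 to 120 N. Pads are 22 mm wide; open, the fingers measure 114 mm over their backs; the gripper's body (76 mm by 85 mm) begins 54 mm behind the grasp point. The pads swing forward as they close: fully open they stand 13 mm farther back than shut.
Start: joints at [-1.307, 0.477, 0.022, 1.555, -0.011, 1.109, -0.083], TCP at [0.245, 0.629, 0.304] pointing down, gripper open.
Joint ranges: [-2.96, 2.96], [-0.34, 2.1], [-1.41, 1.46], [0.24, 2.44], [-1.37, 4.51], [0.17, 1.92], [-2.96, 2.96]. Speed limits (rad/s): [2.39, 2.39, 3.14, 3.14, 3.14, 3.14, 3.14].

### API

Orientations are given as a rotation vector (axis times angle).
In Python, from bench import r gives the robot as it stands.
- The arm moves only by the shell command python3 drive.py 'ROWS' [OPENING] [FORCE]. ROWS is a JSON list that holds a single list of rows (three levels of brackets), with 1 to 5 rows, each of 6 numbers: dx, dy, dz in units of 25 mm, then a rotation vector rx, ry, rz in rad; each row is the pose to reach, as a shift and turn from the pose commanded when the command began, along the tool's axes at that moment; what a row does not reach only later rows make up. A row lasts 1/10 s, in which the tool goes at most 0.05 m and 0.15 rad, less where a joint would pass 70% of its speed; a pose out of reach is approached as far as the arm can. OPENING is the finger opening in m, set as the command begins (- or left out keeps the last). The fingers move at their own pace and stop on an object; FORCE is the grip in N (left out, the last holds). Time passes only in rows, so rows that do not move let the fingers close. It prints the time, the measured TCP pose, the force, the opening and the grip force at its end. Input that does not fit is refused with a message, and nothing moves.
- r.get_obs(): the state, without advancing time (a new reading comes with each control period).
- r.grab_frame(name): name is "side" or "top"; returns (picture, depth): 384x512x3 uint8, blue, green, red; 384x512 float32, m along the optical axis (not along the pixel's ray), 0 where there is no reading.
- r.camera_info(name): a dict with "camera_matrix" (3x3 intrinsics, pixels), "k1" (the pictures are not rectified: a ray, as slopes to the right and down, at radius r is drawn at 1 + k1 r^2 times it, then the intrinsics apply), "R" (3x3) and "t" (3): a world point X has camera coordinates R X + t. Camera axes: x right, y down, z forward; pixel columns grow to the right and rows downward; lengths in m; the calibration is good to about 2 mm. A picture is of the moment at which its call begins. camera_info takes no time and is no camera call.
- r.hand_in(): hands the job in; it is judged then, once.
The state is a dict: "clock": time; "joints": joint angles; "qvel": joint speeds; "tau": joint torques, N m; "tcp_pos": TCP position; "orientation": TCP orientation; "contact_force": force on the tool from outside, world axes, zero at the start; "moment": the same for the moment, N m; "grip_width": finger opening in m; "gripper_force": force on a finger pad.
Only numpy, scipy, OpenCV 4.12 (cv2) and the standard library are available. Lean on these libraries where they do the work, as an engineer would, in place of code of your own. Each camera call takes 0.05 s, during which the arm holds its last target. There are 200 camera calls.

## Working session

There is one attempt and no reset: what is moved stays moved. The work goes in short steps, Python scripts to look and compute and a shell command to move; the robot and the scene stay as the last step left them, time stands still between calls to the robot, and variables do not carry over. Pictures are saved under pics/ and viewed, at most 10 in all, crops included, and the job is handed in when it is done.

```bash
ls; mkdir -p pics
cat > h.py <<'E'
import numpy as np, cv2
from scipy.spatial.transform import Rotation as R
from bench import r
E
python3 - <<'E'
from h import *
o=r.get_obs(); print({k:np.round(v,3) for k,v in o.items()})
for n in("side","top"):
    p,d=r.grab_frame(n); cv2.imwrite(f"pics/{n}0.png",p); np.save(f"pics/{n}0.npy",d)
    c=r.camera_info(n); print(n,c)
E
```

```text
bench.py
drive.py
pics
{'clock': np.float64(0.0), 'joints': array([-1.307,  0.478,  0.022,  1.556, -0.012,  1.109, -0.083]), 'qvel': array([-0.002,  0.001,  0.002,  0.001, -0.   ,  0.   ,  0.001]), 'tau': array([-1.0000e-03, -5.9645e+01,  1.6080e+00, -2.8120e+01,  1.3000e-02,
        9.0000e-03,  0.0000e+00]), 'tcp_pos': array([0.245, 0.628, 0.303]), 'orientation': array([-5.810e-01, -3.087e+00,  3.000e-03]), 'contact_force': array([-0.043,  0.014, -0.225]), 'moment': array([-0.053, -0.001, -0.013]), 'gripper_force': np.float64(0.0), 'grip_width': np.float64(0.085)}
side {'camera_matrix': array([[440.06962535,   0.        , 251.46764434],
       [  0.        , 440.06962535, 192.11680267],
       [  0.        ,   0.        ,   1.        ]]), 'k1': -0.1611827534941966, 'R': array([[-0.95525491, -0.29514653, -0.01940569],
       [-0.11528313,  0.4319323 , -0.89450785],
       [ 0.27239283, -0.85224587, -0.44663087]]), 't': array([0.54676722, 0.17209083, 1.60764103])}
top {'camera_matrix': array([[430.23567884,   0.        , 256.68158862],
       [  0.        , 430.23567884, 195.62117573],
       [  0.        ,   0.        ,   1.        ]]), 'k1': -0.16255277159751833, 'R': array([[ 0.04195389, -0.99909357, -0.00720517],
       [-0.94086136, -0.03708001, -0.33675656],
       [ 0.33618415,  0.02090732, -0.94156418]]), 't': array([-0.01213924,  0.53554132,  1.55077353])}
```

View pics/side0.png

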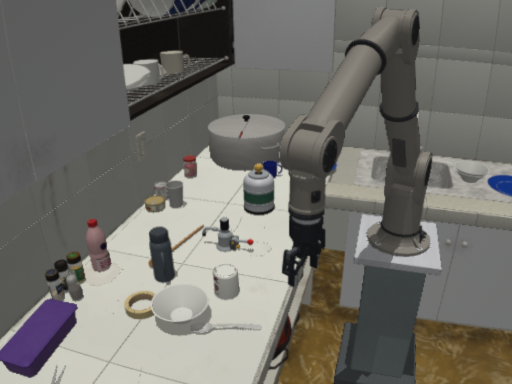

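View pics/top0.png

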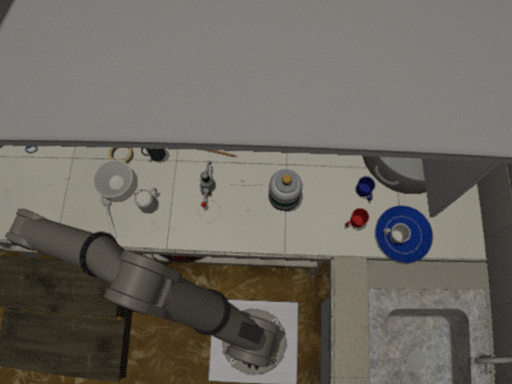

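Side view: keg with its ball at about (259,168), head's black grip at (224,225), red knob at (250,242). Top view: ball (286,180), head (207,182), knob (204,205), spout pointing away from the robot.

```bash
cat >> h.py <<'E'
from scipy.optimize import least_squares
def ray(n,u,v):
    c=r.camera_info(n); K=c["camera_matrix"]
    p=cv2.undistortPoints(np.array([[[u,v]]],float),K,np.array([c["k1"],0,0,0,0]))[0,0]
    d=c["R"].T@np.array([*p,1]); return -c["R"].T@c["t"], d      # d scaled so depth=1
def tri(us,ut):
    A=[];b=[]
    for n,u in(("side",us),("top",ut)):
        o,d=ray(n,*u); d=d/np.linalg.norm(d); P=np.eye(3)-np.outer(d,d); A.append(P); b.append(P@o)
    x,res,_,_=np.linalg.lstsq(np.vstack(A),np.hstack(b),rcond=None); return x,np.sqrt(res)
def onz(n,u,z):
    o,d=ray(n,*u); return o+d*(z-o[2])/d[2]
def cloud(n,d,box):
    x0,y0,x1,y1=box; c=r.camera_info(n); v,u=np.mgrid[y0:y1,x0:x1]
    q=cv2.undistortPoints(np.stack([u,v],-1).reshape(-1,1,2).astype(float),c["camera_matrix"],np.array([c["k1"],0,0,0,0]))[:,0]
    z=d[y0:y1,x0:x1].ravel(); P=(np.c_[q,np.ones(len(q))]*z[:,None]-c["t"])@c["R"]
    return P.reshape(y1-y0,x1-x0,3)
def blob(p,box,lo,hi):
    x0,y0,x1,y1=box; h=cv2.cvtColor(p[y0:y1,x0:x1],cv2.COLOR_BGR2HSV)
    h[...,0]=(h[...,0].astype(int)+30)%180   # hue shifted by 30 so red is ~30
    m=cv2.inRange(h,lo,hi); n,l,s,c=cv2.connectedComponentsWithStats(m)
    if n<2: return None
    i=1+s[1:,4].argmax(); return c[i]+[x0,y0], s[i]+[x0,y0,0,0,0]
RED=((20,120,60),(38,255,255)); BRASS=((38,120,60),(55,255,255)); BLK=((0,0,0),(180,255,50))
E
python3 - <<'E'
from h import *
im={n:cv2.imread(f"pics/{n}0.png") for n in("side","top")}
B={"knob":((238,232,262,252),(195,196,212,213),RED),"ball":((245,158,272,180),(276,170,296,190),BRASS),"grip":((215,213,235,234),(198,168,216,188),BLK)}
for k,(a,b,c) in B.items():
    s=blob(im["side"],a,*c);t=blob(im["top"],b,*c); print(k,s,t)
    if s and t: print(tri(s[0],t[0]))
row=[]
for n,bx in(("side",(195,205,275,265)),("side",(230,150,290,220)),("top",(180,150,230,220)),("top",(260,160,310,215))):
    x0,y0,x1,y1=bx; c=cv2.resize(im[n][y0:y1,x0:x1],(400,300),interpolation=cv2.INTER_CUBIC) ; row.append(c)
cv2.imwrite("pics/c1.png",np.vstack([np.hstack(row[:2]),np.hstack(row[2:])]))
for n in im:
  d=np.load(f"pics/{n}0.npy")
  for nm,bx in (("keg",(230,150,290,220) if n=="side" else (260,160,310,215)),("head",(195,205,275,265) if n=="side" else (180,150,230,220))):
    P=cloud(n,d,bx).reshape(-1,3); print(n,nm,np.percentile(P[:,2],[1,5,50,95,99,100]).round(3))
    for lo,hi in ((.155,.175),(.185,.205),(.1,.15),(.08,.13)):
        Q=P[(P[:,2]>lo)&(P[:,2]<hi)]
        if len(Q)>3: print(lo,len(Q),Q.mean(0).round(3),Q.min(0).round(3),Q.max(0).round(3))
E
```

```text
knob (array([249.84210526, 241.15789474]), array([248, 239,   5,   5,  19])) (array([203.35294118, 204.        ]), array([201, 202,   5,   5,  17]))
(array([0.51047195, 0.21907167, 0.04014026]), array([0.00090032]))
ball (array([258.11111111, 167.57777778]), array([255, 164,   8,   9,  45])) (array([286.5, 179. ]), array([283, 175,   8,   9,  60]))
(array([ 0.57187979, -0.09851962,  0.18158069]), array([0.0009949]))
grip (array([223.96774194, 225.64516129]), array([221, 221,   7,  10,  62])) (array([206.        , 179.25714286]), array([202, 176,   8,   7,  35]))
(array([0.60350855, 0.21159464, 0.08246509]), array([0.00541628]))
side keg [-0.007 -0.005  0.041  0.509  0.563  0.883]
0.155 136 [ 0.568 -0.086  0.159] [ 0.528 -0.135  0.155] [ 0.61  -0.052  0.174]
0.185 37 [ 0.569 -0.09   0.191] [ 0.552 -0.112  0.186] [ 0.585 -0.075  0.198]
0.1 599 [ 0.603 -0.157  0.123] [ 0.508 -0.498  0.1  ] [ 0.808 -0.026  0.15 ]
0.08 695 [ 0.632 -0.244  0.103] [ 0.507 -0.544  0.08 ] [ 0.808 -0.023  0.13 ]
side head [-0.007 -0.005  0.     0.059  0.112  0.883]
0.1 58 [0.602 0.224 0.11 ] [0.588 0.205 0.1  ] [0.62  0.239 0.119]
0.08 112 [0.595 0.242 0.1  ] [0.508 0.205 0.08 ] [0.62  0.431 0.119]
top keg [-0.007 -0.005  0.005  0.165  0.199  1.64 ]
0.155 310 [ 0.567 -0.097  0.161] [ 0.52  -0.143  0.155] [ 0.614 -0.05   0.172]
0.185 72 [ 0.569 -0.097  0.195] [ 0.553 -0.114  0.185] [ 0.587 -0.081  0.204]
0.1 417 [ 0.548 -0.095  0.136] [ 0.506 -0.159  0.1  ] [ 0.632 -0.035  0.15 ]
0.08 147 [ 0.523 -0.092  0.107] [ 0.506 -0.159  0.08 ] [ 0.577 -0.035  0.13 ]
top head [-0.008 -0.005  0.002  0.06   0.12   1.64 ]
0.1 57 [0.603 0.215 0.115] [0.588 0.2   0.101] [0.62  0.232 0.126]
0.08 74 [0.603 0.214 0.109] [0.588 0.2   0.082] [0.664 0.232 0.126]
```

View pics/c1.png

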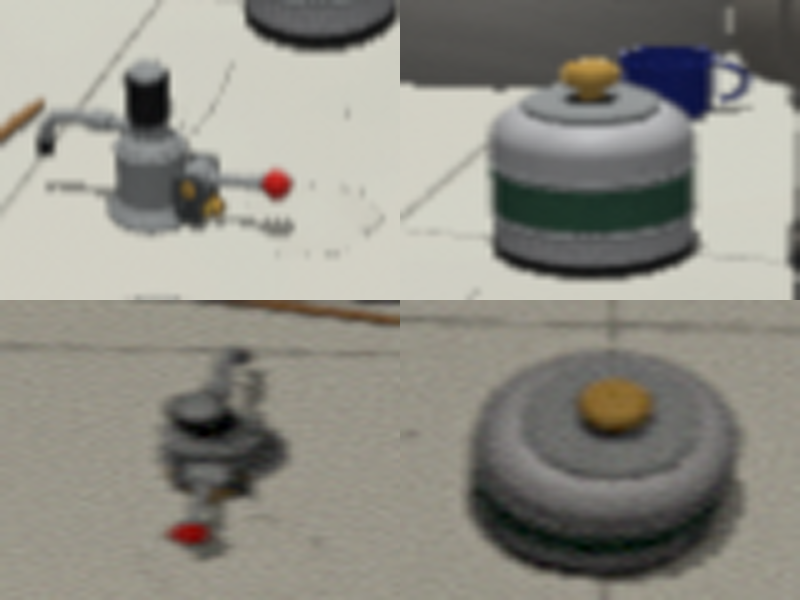

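Crop: lever lies level with the red knob toward the robot, spout away from it; keg collar and ball are clearly visible. I'll refine the head's yaw and work out the first move.

```bash
cat >> h.py <<'E'
def go(p,yaw,tilt=0):
    """tool shift/turn to TCP world p, tool down, tool y along head y(yaw) (mod pi)"""
    o=r.get_obs(); R0=R.from_rotvec(o["orientation"]); best=None
    for k in(0,np.pi):
        x=np.array([np.cos(yaw+k),np.sin(yaw+k),0]); z=np.array([0,0,-1.]); y=np.cross(z,x)
        w=(R0.inv()*R.from_matrix(np.c_[x,y,z])).as_rotvec()
        if best is None or np.linalg.norm(w)<np.linalg.norm(best): best=w
    print("shift",R0.inv().apply(np.array(p)-o["tcp_pos"]).round(4),"turn",best.round(3)); print("axes of tool (cols)\n",R0.as_matrix().round(3))
E
python3 - <<'E'
from h import *
d=np.load("pics/top0.npy"); P=cloud("top",d,(180,150,230,220)).reshape(-1,3)
for lo,hi,xm in((.02,.08,.645),(.045,.062,0)):
    Q=P[(P[:,2]>lo)&(P[:,2]<hi)&(P[:,0]>xm)]; print(len(Q),Q.mean(0).round(3),Q.min(0).round(3),Q.max(0).round(3))
    if xm: print(Q.round(3)[::3])
d=np.load("pics/side0.npy"); P=cloud("side",d,(195,205,275,265)).reshape(-1,3)
Q=P[(P[:,2]>.02)&(P[:,2]<.08)&(P[:,0]>.645)&(P[:,1]<.3)]; print(len(Q),Q.mean(0).round(3)); print(Q.round(3)[::4])
go([.51,.218,.2],0)
E
```

```text
29 [0.668 0.211 0.066] [0.646 0.205 0.029] [0.693 0.22  0.079]
[[0.685 0.212 0.065]
 [0.676 0.214 0.077]
 [0.69  0.207 0.045]
 [0.678 0.208 0.063]
 [0.683 0.21  0.042]
 [0.664 0.209 0.075]
 [0.661 0.209 0.072]
 [0.657 0.209 0.07 ]
 [0.652 0.208 0.072]
 [0.648 0.212 0.071]]
95 [0.58  0.213 0.053] [0.5   0.191 0.045] [0.693 0.24  0.062]
54 [0.673 0.217 0.057]
[[0.673 0.22  0.072]
 [0.661 0.213 0.07 ]
 [0.677 0.221 0.068]
 [0.663 0.218 0.069]
 [0.645 0.222 0.074]
 [0.676 0.216 0.061]
 [0.658 0.22  0.066]
 [0.689 0.213 0.053]
 [0.656 0.216 0.06 ]
 [0.684 0.217 0.052]
 [0.684 0.218 0.048]
 [0.683 0.221 0.046]
 [0.686 0.215 0.038]
 [0.685 0.218 0.036]]
shift [-0.3959 -0.286   0.1035] turn [-0.002 -0.    -0.372]
axes of tool (cols)
 [[-0.932  0.363 -0.   ]
 [ 0.363  0.932 -0.002]
 [-0.    -0.002 -1.   ]]
```

The manual's scale: shifts go in units of 25 mm. Converting my numbers, -0.03 m is -1.2, -0.2 m is -8.

```bash
python3 drive.py '[[[-1.6,-1.2,0,0,0,0],[-3.2,-2.4,0,0,0,0],[-4.8,-3.6,0,0,0,0],[-6.4,-4.8,0,0,0,0],[-8,-5.8,0,0,0,0]]]' 0.06
python3 drive.py '[[[-1.6,-1.2,0.4,0,0,-0.1],[-3.2,-2.4,1.2,0,0,-0.2],[-4.8,-3.6,2,0,0,-0.3],[-6.4,-4.8,2.8,0,0,-0.342],[-7.84,-5.64,4,0,0,-0.342]]]'
python3 - <<'E'
from h import *
go([.51,.2185,.088],-.03)
E
```

```text
clock: 0.6
tcp_pos: [0.3795, 0.4187, 0.3036]
orientation: [-0.581, -3.087, 0.001]
contact_force: [1.9, 0.7, -0.3]
grip_width: 0.0599
gripper_force: 0.0
clock: 1.1
tcp_pos: [0.5046, 0.2254, 0.2114]
orientation: [0.046, 3.14, 0.001]
contact_force: [0.7, 0.6, -0.8]
grip_width: 0.0602
gripper_force: 0.0
shift [-0.0054 -0.0069  0.1234] turn [0.001 0.002 0.001]
axes of tool (cols)
 [[-1.     0.029  0.002]
 [ 0.029  1.     0.001]
 [-0.002  0.001 -1.   ]]
```

Scaled: 0.04 m is 1.6, 0.02 m is 0.8.

```bash
python3 drive.py '[[[0,0,0.8,0,0,0],[0,0,1.6,0,0,0],[0,0,1.6,0,0,0],[0,0,1.6,0,0,0]]]'
python3 - <<'E'
from h import *
go([.51,.2185,.088],-.03)
im={n:r.grab_frame(n)[0] for n in("side","top")}
s=blob(im["side"],(238,232,262,252),*RED);t=blob(im["top"],(195,196,212,213),*RED);print(s,t)
if s and t: print(tri(s[0],t[0]))
E
```

```text
clock: 1.5
tcp_pos: [0.5032, 0.2277, 0.1713]
orientation: [-0.046, -3.14, 0.001]
contact_force: [-0.7, -0.4, -0.1]
grip_width: 0.0601
gripper_force: 0.0
shift [-0.0071 -0.009   0.0833] turn [-0.    -0.001  0.   ]
axes of tool (cols)
 [[-1.     0.03  -0.001]
 [ 0.03   1.    -0.   ]
 [ 0.001 -0.    -1.   ]]
(array([249.85714286, 241.80952381]), array([248, 240,   5,   5,  21])) None
```

```bash
python3 drive.py '[[[-0.24,-0.36,0.8,0,0,0],[-0.24,-0.36,2,0,0,0],[-0.24,-0.36,3,0,0,0],[-0.24,-0.36,3.32,0,0,0],[-0.24,-0.36,3.32,0,0,0]]]' 0.06
python3 drive.py '[[[0,0,0,0,0,0],[0,0,0,0,0,0],[0,0,0,0,0,0],[0,0,0,0,0,0]]]' 0.0 25
python3 - <<'E'
from h import *
p,d=r.grab_frame("side"); cv2.imwrite("pics/s2.png",cv2.resize(p[190:270,190:300],(770,560),interpolation=cv2.INTER_CUBIC))
E
```

```text
clock: 2.1
tcp_pos: [0.5089, 0.2187, 0.0882]
orientation: [-0.046, -3.141, 0.0]
contact_force: [-0.1, 1.3, -0.3]
grip_width: 0.0601
gripper_force: 0.0
clock: 2.5
tcp_pos: [0.5098, 0.219, 0.0892]
orientation: [0.046, 3.139, 0.002]
contact_force: [0.7, 1.1, -0.1]
grip_width: 0.0201
gripper_force: 24.4
```

View pics/s2.png

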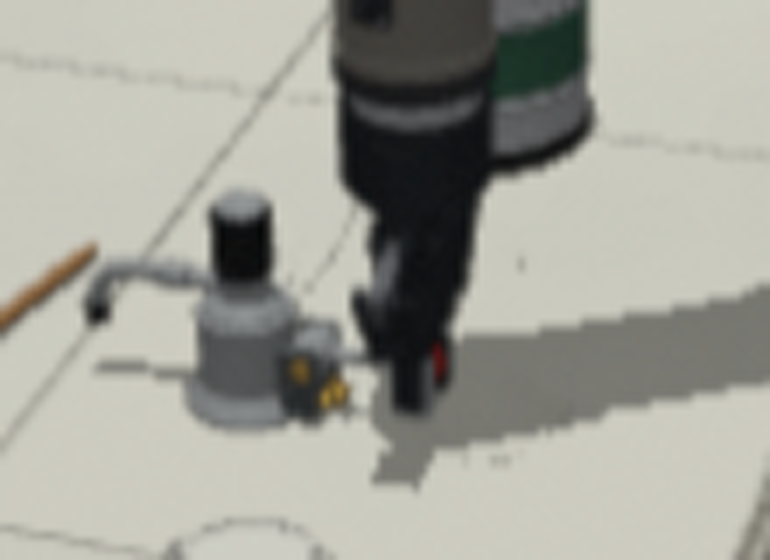

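The pinch is off centre: 20 mm opening, and the knob sticks out on the robot side. I'll regrip 5 mm nearer the robot.

```bash
python3 drive.py '[[[0,0,0,0,0,0],[0,0,0,0,0,0],[0.2,0,0,0,0,0],[0.2,0,0,0,0,0]]]' 0.045
python3 drive.py '[[[0,0,0,0,0,0],[0,0,0,0,0,0],[0,0,0,0,0,0],[0,0,0,0,0,0]]]' 0.0 25
```

```text
clock: 2.95
tcp_pos: [0.5031, 0.2185, 0.088]
orientation: [-0.046, -3.14, 0.001]
contact_force: [-0.2, 0.6, 0.2]
grip_width: 0.0452
gripper_force: 0.0
clock: 3.35
tcp_pos: [0.5041, 0.2186, 0.0882]
orientation: [-0.047, -3.141, 0.0]
contact_force: [0.1, -0.4, 0.1]
grip_width: 0.0198
gripper_force: 24.4
```

Scaled: -0.0234 m is -0.936, -0.012 m is -0.48.

```bash
python3 drive.py '[[[-0.02,0,-0.24,0,0,0],[-0.048,0,-0.48,0,0,0],[-0.104,0,-0.712,0,0,0],[-0.188,0,-0.936,0,0,0],[-0.292,0,-1.152,0,0,0]]]'
python3 drive.py '[[[-0.128,0,-0.204,0,0,0],[-0.272,0,-0.396,0,0,0],[-0.436,0,-0.568,0,0,0],[-0.616,0,-0.728,0,0,0],[-0.812,0,-0.868,0,0,0]]]'
python3 drive.py '[[[-0.212,0,-0.12,0,0,0],[-0.428,0,-0.216,0,0,0],[-0.656,0,-0.292,0,0,0],[-0.656,0,-0.292,0,0,0]]]'
python3 - <<'E'
from h import *
p,d=r.grab_frame("side"); cv2.imwrite("pics/s3.png",cv2.resize(p[190:270,190:300],(770,560),interpolation=cv2.INTER_CUBIC))
E
```

```text
clock: 3.85
tcp_pos: [0.5117, 0.2183, 0.1176]
orientation: [0.047, 3.141, 0.0]
contact_force: [1.9, -1.1, -4.0]
grip_width: 0.0206
gripper_force: 24.5
clock: 4.35
tcp_pos: [0.5315, 0.2179, 0.139]
orientation: [-0.046, -3.14, 0.0]
contact_force: [-4.0, -0.2, 0.6]
grip_width: 0.02
gripper_force: 24.6
clock: 4.75
tcp_pos: [0.5497, 0.2173, 0.1465]
orientation: [0.048, 3.139, 0.001]
contact_force: [-1.9, 0.3, -1.0]
grip_width: 0.0199
gripper_force: 24.5
```

View pics/s3.png

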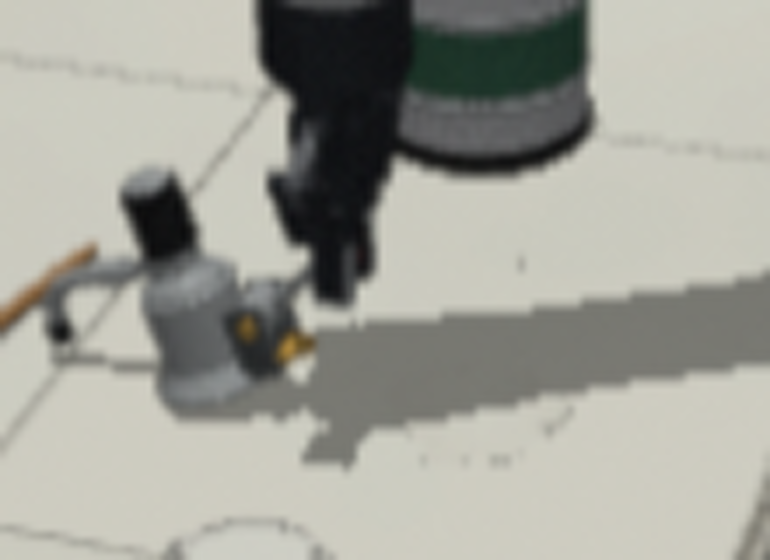

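The pinch held the knob too stiffly: the head has tipped about 20° toward its spout and the lever is only partly raised. I'll set the head back down along the arc, release, and measure again.

Scaled: 0.026 m is 1.04, 0.025 m is 1.

```bash
python3 drive.py '[[[0.24,0,0.2,0,0,0],[0.48,0,0.4,0,0,0],[0.68,0,0.6,0,0,0],[0.88,0,0.8,0,0,0],[1.04,0,1,0,0,0]]]'
python3 drive.py '[[[0.12,0,0.2,0,0,0],[0.24,0,0.4,0,0,0],[0.24,0,0.4,0,0,0]]]'
python3 - <<'E'
from h import *
p,d=r.grab_frame("side"); cv2.imwrite("pics/s4.png",cv2.resize(p[190:270,190:300],(770,560),interpolation=cv2.INTER_CUBIC))
E
```

```text
clock: 5.3
tcp_pos: [0.5216, 0.218, 0.1207]
orientation: [-0.047, -3.141, 0.0]
contact_force: [1.6, -1.4, 0.5]
grip_width: 0.0201
gripper_force: 24.8
clock: 5.6
tcp_pos: [0.5158, 0.2182, 0.1106]
orientation: [-0.047, -3.141, 0.0]
contact_force: [0.3, -0.7, 0.4]
grip_width: 0.0198
gripper_force: 24.9
```

View pics/s4.png

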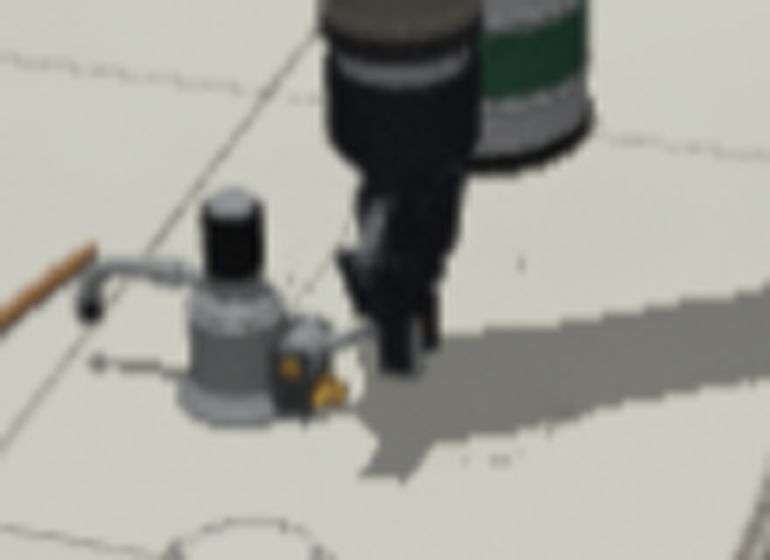

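Head upright again, lever at about 0.35 rad, still held. I'll try a lighter, position-limited pinch.

```bash
python3 drive.py '[[[0,0,0,0,0,0],[0,0,0,0,0,0]]]' 0.0205 20
python3 drive.py '[[[0,0,0,0,0,0],[0,0,0,0,0,0]]]' 0.0215
python3 drive.py '[[[0,0,0,0,0,0],[0,0,0,0,0,0]]]' 0.0200
```

```text
clock: 5.85
tcp_pos: [0.5161, 0.2182, 0.1111]
orientation: [-0.047, -3.141, 0.0]
contact_force: [-1.1, -1.0, -0.2]
grip_width: 0.0204
gripper_force: 15.7
clock: 6.05
tcp_pos: [0.5161, 0.2182, 0.1111]
orientation: [-0.047, -3.141, 0.0]
contact_force: [-0.4, -1.3, -1.5]
grip_width: 0.0217
gripper_force: 2.2
clock: 6.25
tcp_pos: [0.5161, 0.2182, 0.1111]
orientation: [-0.047, -3.141, 0.0]
contact_force: [-0.7, -1.2, 0.1]
grip_width: 0.0204
gripper_force: 19.0
```

```bash
python3 drive.py '[[[-0.116,0,-0.264,0,0,0],[-0.264,0,-0.508,0,0,0],[-0.44,0,-0.736,0,0,0],[-0.644,0,-0.94,0,0,0],[-0.644,0,-0.94,0,0,0]]]' 0.0211 20
python3 - <<'E'
from h import *
p,d=r.grab_frame("side"); cv2.imwrite("pics/s5.png",cv2.resize(p[190:270,190:300],(770,560),interpolation=cv2.INTER_CUBIC))
E
```

```text
clock: 6.75
tcp_pos: [0.5335, 0.2179, 0.1356]
orientation: [0.048, 3.139, 0.001]
contact_force: [2.3, -0.5, -4.0]
grip_width: 0.021
gripper_force: 6.2
```

View pics/s5.png

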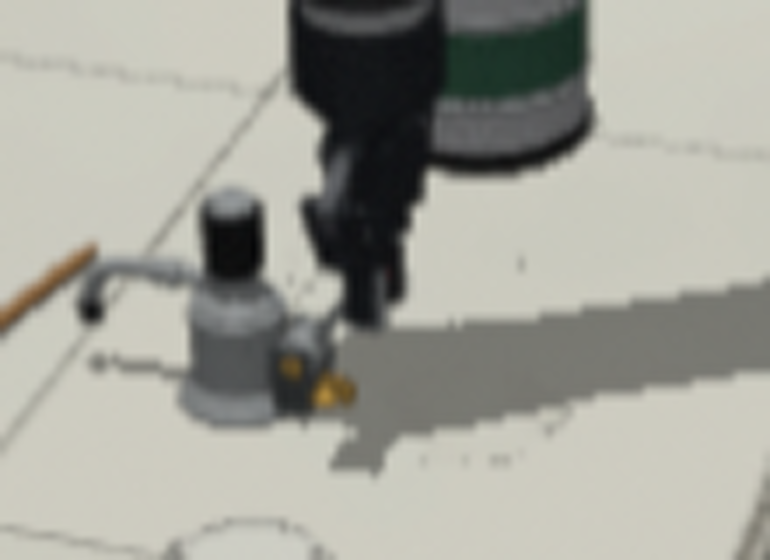

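The head stays upright and the lever is at about 0.85 rad. Continuing up to the stop.

```bash
python3 drive.py '[[[-0.224,0,-0.18,0,0,0],[-0.472,0,-0.328,0,0,0],[-0.732,0,-0.448,0,0,0],[-0.96,0,-0.524,0,0,0],[-1.02,0,-0.54,0,0,0]]]'
python3 - <<'E'
from h import *
p,d=r.grab_frame("side"); cv2.imwrite("pics/s6.png",cv2.resize(p[190:270,190:300],(770,560),interpolation=cv2.INTER_CUBIC)); print(r.get_obs()["contact_force"])
E
```

```text
clock: 7.3
tcp_pos: [0.5577, 0.2172, 0.1485]
orientation: [-0.047, -3.14, -0.0]
contact_force: [-6.5, 0.3, 5.3]
grip_width: 0.021
gripper_force: 6.4
[-4.00173434 -0.27441621  2.19067184]
```

View pics/s6.png

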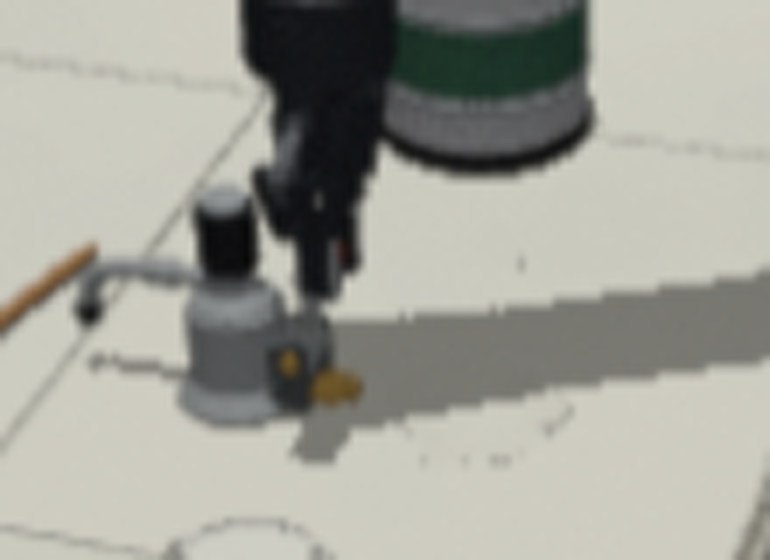

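Lever is at the stop (brass latch drawn well out). Release, back off upward, and re-measure the head and keg.

Scaled: -0.14 m is -5.6, -0.09 m is -3.6.

```bash
python3 drive.py '[[[0,0,0,0,0,0],[0,0,0,0,0,0],[0,0,-1.6,0,0,0],[0,0,-3.6,0,0,0],[0.8,0,-5.6,0,0,0]]]' 0.05
python3 drive.py '[[[2,0,-0.8,0,0,0],[4,0,-0.8,0,0,0],[5.2,0,-0.8,0,0,0],[5.2,0,-0.8,0,0,0]]]'
python3 - <<'E'
from h import *
im={};D={}
for n in("side","top"): im[n],D[n]=r.grab_frame(n); np.save(f"pics/{n}7.npy",D[n])
a=cv2.resize(im["side"][190:270,190:300],(400,300),interpolation=cv2.INTER_CUBIC);b=cv2.resize(im["top"][150:220,170:263],(400,300),interpolation=cv2.INTER_CUBIC)
cv2.imwrite("pics/c7.png",np.hstack([a,b]))
s=blob(im["side"],(215,205,262,252),*RED);t=blob(im["top"],(190,170,225,213),*RED);print(s,t)
if s and t: print("knob",tri(s[0],t[0]))
for n,bx in(("side",(195,205,275,265)),("top",(180,150,230,220))):
    P=cloud(n,D[n],bx).reshape(-1,3); P=P[(P[:,1]<.3)]
    for lo,hi,x0,x1 in((.1,.13,.57,.65),(.114,.13,.58,.65),(.015,.08,.648,.72),(.07,.1,.54,.585)):
        Q=P[(P[:,2]>lo)&(P[:,2]<hi)&(P[:,0]>x0)&(P[:,0]<x1)]
        if len(Q): print(n,lo,len(Q),Q.mean(0).round(4),((Q.min(0)+Q.max(0))/2).round(4))
for n,bx in(("side",(230,150,290,220)),("top",(260,160,310,215))):
    P=cloud(n,D[n],bx).reshape(-1,3)
    for lo,hi in((.156,.166),(.19,.205)):
        Q=P[(P[:,2]>lo)&(P[:,2]<hi)&(P[:,1]>-.16)&(P[:,1]<-.03)]; print("keg",n,lo,len(Q),Q.mean(0).round(4),((Q.min(0)+Q.max(0))/2).round(4))
E
```

```text
clock: 7.85
tcp_pos: [0.5409, 0.217, 0.2865]
orientation: [0.05, 3.139, 0.0]
contact_force: [-0.4, 0.3, 0.7]
grip_width: 0.05
gripper_force: 0.0
clock: 8.25
tcp_pos: [0.4055, 0.2217, 0.3047]
orientation: [-0.041, -3.14, -0.001]
contact_force: [0.7, -0.7, 0.3]
grip_width: 0.0498
gripper_force: 0.0
(array([236.875     , 226.33333333]), array([235, 224,   5,   6,  24])) (array([203.76923077, 187.23076923]), array([202, 186,   4,   4,  13]))
knob (array([0.55982801, 0.21504941, 0.0914667 ]), array([0.0034705]))
side 0.1 58 [0.6056 0.2229 0.1109] [0.6069 0.2205 0.11  ]
side 0.114 21 [0.6062 0.2177 0.1163] [0.6057 0.2158 0.1168]
side 0.015 56 [0.6771 0.2164 0.0573] [0.6738 0.2144 0.0522]
side 0.07 34 [0.5558 0.223  0.0888] [0.5566 0.222  0.0848]
top 0.1 57 [0.6071 0.2135 0.1149] [0.6115 0.2134 0.1134]
top 0.114 33 [0.6098 0.2142 0.1193] [0.6103 0.2134 0.1205]
top 0.015 30 [0.6719 0.2113 0.0656] [0.6733 0.2101 0.0464]
top 0.07 7 [0.5595 0.2116 0.0958] [0.5592 0.2139 0.0952]
keg side 0.156 118 [ 0.5684 -0.0883  0.159 ] [ 0.5685 -0.0919  0.1603]
keg side 0.19 23 [ 0.5686 -0.0924  0.1928] [ 0.5687 -0.0943  0.1927]
keg top 0.156 272 [ 0.5661 -0.0969  0.1609] [ 0.5685 -0.0965  0.161 ]
keg top 0.19 61 [ 0.5703 -0.0968  0.1953] [ 0.5701 -0.0961  0.1968]
```

View pics/c7.png

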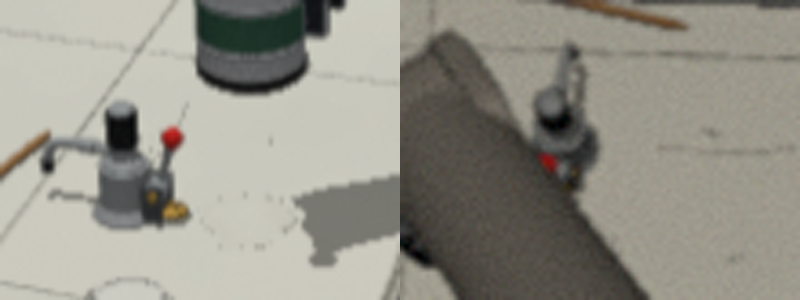

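Lever upright, head standing flat on its bell, latch drawn out. Now above the grip.

Scaled: -0.15 m is -6, -0.2 m is -8.

```bash
python3 drive.py '[[[-2,0,0,0,0,0],[-4,0,0,0,0,0],[-6,0,0,0,0,0],[-8,0,0,0,0,0],[-8,0,0,0,0,0]]]' 0.075
python3 drive.py '[[[0,0,0.8,0,0,0],[0,0,2,0,0,0],[0,0,2,0,0,0],[0,0,2,0,0,0]]]'
python3 - <<'E'
from h import *
go([.608,.2155,.1515],-.03)
E
```

```text
clock: 8.85
tcp_pos: [0.6162, 0.2126, 0.3027]
orientation: [0.056, 3.138, -0.004]
contact_force: [-0.8, 0.0, -0.2]
grip_width: 0.0751
gripper_force: 0.0
clock: 9.25
tcp_pos: [0.6097, 0.215, 0.2543]
orientation: [-0.048, -3.14, 0.001]
contact_force: [0.3, 0.6, 0.7]
grip_width: 0.0753
gripper_force: 0.0
shift [0.0016 0.0005 0.1028] turn [-0.001 -0.001 -0.   ]
axes of tool (cols)
 [[-1.     0.03  -0.001]
 [ 0.03   1.    -0.001]
 [ 0.001 -0.001 -1.   ]]
```

```bash
python3 drive.py '[[[0.08,0,1.2,0,0,0],[0.08,0,2.4,0,0,0],[0.08,0,3.4,0,0,0],[0.08,0,4,0,0,0],[0.08,0,4.12,0,0,0]]]'
python3 drive.py '[[[0,0,0,0,0,0],[0,0,0,0,0,0],[0,0,0,0,0,0],[0,0,0,0,0,0],[0,0,0,0,0,0]]]' 0.0 50
python3 drive.py '[[[0,0,-0.4,0,0,0],[0,0,-1.2,0,0,0],[0,0,-1.2,0,0,0],[0,0,-1.2,0,0,0]]]'
python3 - <<'E'
from h import *
im={};D={}
for n in("side","top"): im[n],D[n]=r.grab_frame(n)
s=blob(im["side"],(215,195,262,252),*RED);print(s, onz("side",s[0],.125) if s else 0)
P=cloud("side",D["side"],(190,190,275,265)).reshape(-1,3); P=P[(P[:,1]<.3)]
b=P[(P[:,2]>.02)&(P[:,2]<.08)&(P[:,0]>.55)&(P[:,0]<.645)]; print("bell",len(b),b.min(0).round(3),b.max(0).round(3))
Q=P[(P[:,2]>.015)&(P[:,2]<.11)&(P[:,0]>.65)]; print("spout",len(Q),Q.min(0).round(3),Q.max(0).round(3))
cv2.imwrite("pics/s8.png",im["side"])
o=r.get_obs();print(o["contact_force"].round(2),o["moment"].round(2),o["tcp_pos"])
E
```

```text
clock: 9.75
tcp_pos: [0.6072, 0.2154, 0.151]
orientation: [-0.047, -3.14, 0.001]
contact_force: [-0.1, 0.3, 0.1]
grip_width: 0.0751
gripper_force: 0.0
clock: 10.25
tcp_pos: [0.608, 0.2155, 0.153]
orientation: [0.048, 3.139, 0.001]
contact_force: [-0.2, -2.0, 6.1]
grip_width: 0.0306
gripper_force: 49.1
clock: 10.65
tcp_pos: [0.6068, 0.2156, 0.1812]
orientation: [-0.046, -3.141, -0.0]
contact_force: [-0.1, 0.3, -6.8]
grip_width: 0.0307
gripper_force: 50.9
(array([236.86363636, 219.54545455]), array([235, 217,   5,   6,  22])) [0.55251868 0.22594809 0.125     ]
bell 495 [ 0.551 -0.069  0.02 ] [0.64  0.251 0.08 ]
spout 56 [0.65  0.159 0.015] [0.752 0.224 0.103]
[ 0.67  0.3  -6.66] [-0.03  0.01 -0.04] [0.60623379 0.21529923 0.18024251]
```

Held (30.6 mm, about 7 N load). Lift well above the ball, then carry over.

```bash
python3 drive.py '[[[0,0,-1.2,0,0,0],[0,0,-2.8,0,0,0],[0,0,-4.4,0,0,0],[0,0,-6,0,0,0],[0,0,-7.2,0,0,0]]]'
python3 drive.py '[[[0,0,-0.68,0,0,0],[0,-0.8,-0.8,0,0,0],[0,-2.4,-0.8,0,0,0],[0.4,-4,-0.8,0,0,0],[0.4,-5.6,-0.8,0,0,0]]]'
python3 drive.py '[[[0.4,-1.2,0,0,0,0],[0.8,-2.4,0,0,0,0],[1.2,-3.6,0,0,0,0],[1.2,-4.4,0,0,0,0],[1.2,-4.4,0,0,0,0]]]'
python3 drive.py '[[[0,0,0,0,0,0],[0,0,0,0,0,0]]]'
python3 - <<'E'
from h import *
go([.569,-.0953,.38],-.03)
E
```

```text
clock: 11.25
tcp_pos: [0.6071, 0.2154, 0.3631]
orientation: [0.047, 3.141, 0.0]
contact_force: [0.4, 0.6, -6.2]
grip_width: 0.0306
gripper_force: 51.8
clock: 11.75
tcp_pos: [0.5911, 0.0739, 0.3796]
orientation: [-0.046, -3.137, 0.002]
contact_force: [1.2, -0.5, -7.4]
grip_width: 0.0306
gripper_force: 51.7
clock: 12.25
tcp_pos: [0.5581, -0.0383, 0.3802]
orientation: [-0.057, -3.139, 0.004]
contact_force: [-0.2, 0.3, -7.9]
grip_width: 0.0307
gripper_force: 51.7
clock: 12.45
tcp_pos: [0.5594, -0.0322, 0.3806]
orientation: [-0.045, -3.14, -0.001]
contact_force: [-0.6, 0.3, -6.4]
grip_width: 0.0309
gripper_force: 51.7
shift [-0.0114 -0.0628  0.0005] turn [ 0.    -0.002  0.002]
axes of tool (cols)
 [[-1.     0.028 -0.002]
 [ 0.028  1.     0.001]
 [ 0.002  0.    -1.   ]]
```

```bash
python3 drive.py '[[[-0.2,-1.2,0,0,0,0],[-0.4,-2.2,0,0,0,0],[-0.46,-2.52,0,0,0,0],[-0.46,-2.52,0,0,0,0],[-0.46,-2.52,0,0,0,0]]]'
python3 - <<'E'
from h import *
im={};D={}
for n in("side","top"): im[n],D[n]=r.grab_frame(n)
a=cv2.resize(im["side"][90:220,200:330],(500,500),interpolation=cv2.INTER_CUBIC)
cv2.imwrite("pics/c9.png",a); np.savez("pics/d9",**D,**{"i"+k:v for k,v in im.items()})
P=cloud("side",D["side"],(220,90,310,220)).reshape(-1,3); P=P[(abs(P[:,1]+.08)<.1)&(P[:,0]>.4)&(P[:,0]<.7)]
for lo in np.arange(.155,.32,.01):
    Q=P[(P[:,2]>=lo)&(P[:,2]<lo+.01)]
    if len(Q)>2: print(round(lo,3),len(Q),Q.min(0).round(3)[:2],Q.max(0).round(3)[:2])
print(r.get_obs()["tcp_pos"])
E
```

```text
clock: 12.95
tcp_pos: [0.5694, -0.0948, 0.3811]
orientation: [-0.044, -3.14, -0.002]
contact_force: [0.4, 0.8, -6.9]
grip_width: 0.0308
gripper_force: 51.9
0.155 131 [ 0.526 -0.13 ] [ 0.61  -0.048]
0.165 6 [ 0.562 -0.095] [ 0.571 -0.081]
0.175 18 [ 0.553 -0.095] [ 0.583 -0.073]
0.185 33 [ 0.553 -0.112] [ 0.585 -0.075]
0.195 3 [ 0.565 -0.092] [ 0.575 -0.081]
0.225 43 [ 0.505 -0.097] [ 0.601 -0.059]
0.235 67 [ 0.504 -0.111] [ 0.598 -0.056]
0.245 47 [ 0.524 -0.109] [ 0.589 -0.065]
0.255 52 [ 0.522 -0.115] [ 0.657 -0.064]
0.265 58 [ 0.525 -0.113] [ 0.657 -0.066]
0.275 50 [ 0.525 -0.109] [ 0.656 -0.065]
0.285 67 [ 0.522 -0.104] [ 0.65  -0.071]
0.295 42 [ 0.518 -0.099] [ 0.635 -0.078]
0.305 21 [ 0.51  -0.117] [ 0.578 -0.066]
0.315 36 [ 0.506 -0.12 ] [ 0.578 -0.061]
[ 0.56941455 -0.0944814   0.38123057]
```

View pics/c9.png

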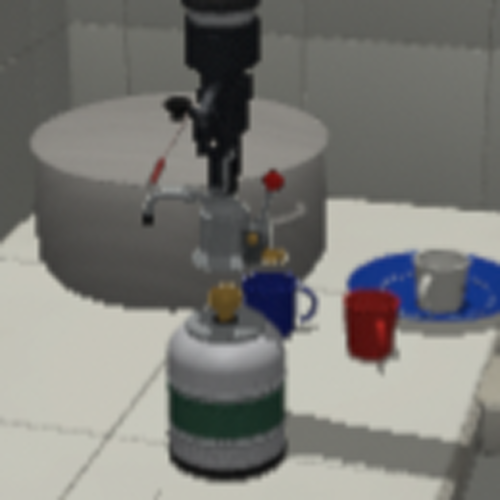

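Lever still up and head hanging upright, but the bell (crop x≈218) looks a few mm left of the ball (x≈226). I'll measure this in numbers in both views.

```bash
cat > m.py <<'E'
from h import *
def uvz(n,X):
    c=r.camera_info(n); q,_=cv2.projectPoints(np.array([X],float),cv2.Rodrigues(c["R"])[0],c["t"],c["camera_matrix"],np.array([c["k1"],0,0,0,0])); return q[0,0], (c["R"]@X+c["t"])[2]
def span(n,D,X,tol=.045,gap=2):
    (u,v),z=uvz(n,np.array(X)); v=int(round(v)); row=D[n][v]; ok=abs(row-z)<tol
    a=b=int(round(u))
    while ok[a-1]: a-=1
    while ok[b+1]: b+=1
    return round(u,1),v,a,b,(a+b)/2-u
E
python3 - <<'E'
from m import *
f=np.load("pics/d9.npz"); D={"side":f["side"],"top":f["top"]}
im={n:f["i"+n] for n in D}
K=np.array([.569,-.0953,0])
for z in(.159,.178,.184,.190): print("ball",z,span("side",D,K+[0,0,z]))
for z in(.229,.232,.235,.24,.25,.26,.27,.28): print("head",z,span("side",D,K+[0,0,z]))
for n,bx in(("side",(250,155,275,180)),("top",(270,165,300,195))):
    s=blob(im[n],bx,*BRASS); print("brass",n,s, uvz(n,K+[0,0,.184])[0])
s=blob(im["side"],(255,125,290,150),*RED); t=blob(im["top"],(265,150,310,215),*RED); print("knob",s,t)
print(uvz("side",K+[-.053,.0015,.228+.092])[0],uvz("top",K+[-.053,.0015,.228+.092])[0])
P=cloud("side",D["side"],(240,130,290,165)); 
for v in range(148,162): print(v+0,np.where(abs(P[v-130][:,1]+.09)<.07,(P[v-130][:,2]*1000).round(),0).astype(int)[2:30])
E
```

```text
ball 0.159 (np.float64(258.5), 173, 248, 268, np.float64(-0.4824481995418637))
ball 0.178 (np.float64(258.4), 169, 254, 262, np.float64(-0.42319314551934895))
ball 0.184 (np.float64(258.4), 167, 254, 262, np.float64(-0.4043207584863353))
ball 0.19 (np.float64(258.4), 166, 254, 262, np.float64(-0.3853709830495404))
head 0.229 (np.float64(258.3), 157, 250, 274, np.float64(3.73970740549521))
head 0.232 (np.float64(258.3), 156, 250, 274, np.float64(3.749466828566426))
head 0.235 (np.float64(258.2), 155, 251, 273, np.float64(3.7592461345046218))
head 0.24 (np.float64(258.2), 154, 252, 270, np.float64(2.775589252719328))
head 0.25 (np.float64(258.2), 152, 252, 270, np.float64(2.808442077459347))
head 0.26 (np.float64(258.2), 150, 252, 270, np.float64(2.8415180508472417))
head 0.27 (np.float64(258.1), 147, 252, 270, np.float64(2.8748184085455932))
head 0.28 (np.float64(258.1), 145, 252, 264, np.float64(-0.09165561570199543))
brass side (array([258.        , 167.91304348]), array([255, 165,   7,   8,  46])) [258.40432076 167.33563877]
brass top None [285.65609121 179.644858  ]
knob (array([2
[... 1032 characters left out ...]
8
 245 247 246 245 249 248 248 250 244 239]
156 [  0   0   0   0   0   0   0   0 233 236 238 241 241 242 242 245 242 242
 242 247 242 241 243 245 246 245 242 241]
157 [  0   0   0   0   0   0   0   0 231 234 234 237 240 240 241 242 240 238
 238 241 241 240 237 241 240 239 237 242]
158 [  0   0   0   0   0   0   0   0 229 233 235 233 236 237 236 236 232 235
 237 235 235 231 235 234 235 237 229 232]
159 [  0   0   0   0   0   0   0   0   0 228 232 231 232 234 232 236 235 233
 232 231 229 233 231 234 230 230   0   0]
160 [  0   0   0   0   0   0   0   0   0   0   0 225 226 230 226 229 230 229
 229 228 229   0   0   0   0   0   0   0]
161 [0 0 0 0 0 0 0 0 0 0 0 0 0 0 0 0 0 0 0 0 0 0 0 0 0 0 0 0]
```

Relative alignment is within about 2 mm (ball 258.0, rim centre about 258, grip centre 258). Lower gently, watching the forces.

The manual's scale: shifts go in units of 25 mm. Converting my numbers, 0.032 m is 1.28, 0.026 m is 1.04.

```bash
python3 drive.py '[[[0,0,0.4,0,0,0],[0,0,0.72,0,0,0],[0,0,1.04,0,0,0],[0,0,1.28,0,0,0],[0,0,1.28,0,0,0]]]'
python3 drive.py '[[[0,0,0.16,0,0,0],[0,0,0.32,0,0,0],[0,0,0.48,0,0,0],[0,0,0.48,0,0,0]]]'
python3 drive.py '[[[0,0,0.12,0,0,0],[0,0,0.24,0,0,0],[0,0,0.36,0,0,0],[0,0,0.36,0,0,0]]]'
```

```text
clock: 13.55
tcp_pos: [0.5687, -0.0963, 0.3481]
orientation: [-0.047, -3.139, -0.0]
contact_force: [0.4, -0.1, -6.4]
grip_width: 0.0309
gripper_force: 51.9
clock: 13.95
tcp_pos: [0.569, -0.0964, 0.3368]
orientation: [-0.047, -3.14, -0.0]
contact_force: [0.3, -0.2, -7.2]
grip_width: 0.0304
gripper_force: 51.9
clock: 14.35
tcp_pos: [0.5691, -0.0964, 0.3279]
orientation: [-0.047, -3.14, -0.0]
contact_force: [-0.3, -0.1, -6.5]
grip_width: 0.0308
gripper_force: 51.9
```

```bash
python3 drive.py '[[[0,0,0.08,0,0,0],[0,0,0.16,0,0,0],[0,0,0.24,0,0,0],[0,0,0.24,0,0,0]]]'
python3 drive.py '[[[0,0,0.06,0,0,0],[0,0,0.12,0,0,0],[0,0,0.18,0,0,0],[0,0,0.18,0,0,0]]]'
python3 drive.py '[[[0,0,0.04,0,0,0],[0,0,0.08,0,0,0],[0,0,0.12,0,0,0],[0,0,0.12,0,0,0]]]'
```

```text
clock: 14.75
tcp_pos: [0.5692, -0.0964, 0.3221]
orientation: [-0.047, -3.141, -0.0]
contact_force: [-0.3, 0.0, -6.0]
grip_width: 0.0307
gripper_force: 51.9
clock: 15.15
tcp_pos: [0.5692, -0.0964, 0.3177]
orientation: [-0.047, -3.141, -0.0]
contact_force: [-0.1, -0.1, -6.9]
grip_width: 0.0306
gripper_force: 51.9
clock: 15.55
tcp_pos: [0.5692, -0.0965, 0.3148]
orientation: [-0.047, -3.141, -0.0]
contact_force: [-0.1, -0.3, -7.0]
grip_width: 0.0306
gripper_force: 51.9
```

```bash
for i in 1 2 3; do python3 drive.py '[[[0,0,0.04,0,0,0],[0,0,0.06,0,0,0],[0,0,0.06,0,0,0]]]' | grep -v -e orient -e grip; done
```

```text
clock: 15.85
tcp_pos: [0.5693, -0.0965, 0.3134]
contact_force: [0.2, 0.1, -6.5]
clock: 16.15
tcp_pos: [0.5696, -0.0967, 0.3131]
contact_force: [-4.0, -0.1, 5.5]
clock: 16.45
tcp_pos: [0.5697, -0.0969, 0.3131]
contact_force: [-6.1, 0.3, 14.4]
```

Contact at z=0.313, which matches the home height (0.153+0.160). Ease off, release, back away and check.

Scaled: -0.0015 m is -0.06, -0.001 m is -0.04.

```bash
python3 drive.py '[[[0,0,-0.04,0,0,0],[0,0,-0.06,0,0,0],[0,0,-0.06,0,0,0]]]' | grep -v -e orient
python3 drive.py '[[[0,0,0,0,0,0],[0,0,0,0,0,0],[0,0,0,0,0,0]]]' 0.06 20| grep -v -e orient
python3 drive.py '[[[0,0,-1.2,0,0,0],[0,0,-2.8,0,0,0],[0,0,-4,0,0,0],[2,0,-4,0,0,0],[4,0,-4,0,0,0]]]'| grep -v -e orient
python3 drive.py '[[[2,0,0,0,0,0],[2.8,0,0,0,0,0],[2.8,0,0,0,0,0]]]'| grep -v -e orient
cat > chk.py <<'E'
from m import *
im={};D={}
for n in("side","top"): im[n],D[n]=r.grab_frame(n)
cv2.imwrite("pics/x.png",im["side"])
s=blob(im["side"],(240,120,300,190),*RED); t=blob(im["top"],(265,150,310,215),*RED); print("knob",s,t)
if s and t: print(tri(s[0],t[0]))
for n,bx in(("side",(220,110,300,215)),("top",(255,140,315,215))):
    P=cloud(n,D[n],bx).reshape(-1,3); P=P[(abs(P[:,1]+.095)<.08)&(P[:,0]>.45)&(P[:,0]<.7)]
    for nm,lo,hi,x0,x1 in(("collar",.154,.165,.5,.7),("rim",.165,.172,.5,.605),("bell",.18,.21,.54,.605),("grip",.24,.27,.545,.62),("griptop",.274,.29,.545,.62),("spout",.18,.235,.63,.7),("knob",.245,.27,.49,.54)):
        Q=P[(P[:,2]>lo)&(P[:,2]<hi)&(P[:,0]>x0)&(P[:,0]<x1)]
        if len(Q): print(n,nm,len(Q),Q.mean(0).round(4),((Q.min(0)+Q.max(0))/2).round(4))
E
python3 chk.py
```

```text
clock: 16.75
tcp_pos: [0.5696, -0.0968, 0.3131]
contact_force: [-5.3, 0.0, 8.0]
grip_width: 0.0305
gripper_force: 52.9
clock: 17.05
tcp_pos: [0.5696, -0.0963, 0.3118]
contact_force: [0.7, 0.1, -0.1]
grip_width: 0.0598
gripper_force: 0.0
clock: 17.55
tcp_pos: [0.4694, -0.0934, 0.4125]
contact_force: [-0.2, -0.4, 0.7]
grip_width: 0.06
gripper_force: 0.0
clock: 17.85
tcp_pos: [0.3971, -0.0917, 0.4122]
contact_force: [0.7, -0.9, -0.2]
grip_width: 0.0601
gripper_force: 0.0
knob (array([294.82278481, 173.72151899]), array([290, 166,  10,  17, 158])) None
side collar 73 [ 0.5683 -0.0707  0.1586] [ 0.5693 -0.0771  0.1595]
side rim 50 [ 0.5519 -0.0775  0.1689] [ 0.5509 -0.0844  0.1686]
side bell 97 [ 0.5643 -0.0769  0.1957] [ 0.5675 -0.0886  0.1951]
side grip 61 [ 0.5658 -0.0858  0.2551] [ 0.5693 -0.0866  0.2554]
side griptop 14 [ 0.5696 -0.0948  0.2761] [ 0.5699 -0.0944  0.2771]
side spout 37 [ 0.6471 -0.0962  0.2108] [ 0.6446 -0.0951  0.2087]
side knob 24 [ 0.516  -0.0881  0.2535] [ 0.5175 -0.0872  0.2537]
```

Grip top is 0.160 m above its worktop reading, so the head is seated home with the lever still up at about (0.517, -0.095, 0.252). Now the light pinch on the knob again, to swing it down.

Scaled: -0.12 m is -4.8, -0.09 m is -3.6.

```bash
python3 drive.py '[[[-1.8,0,0,0,0,0],[-3.6,0,0,0,0,0],[-4.8,0,0,0,0,0],[-4.8,0,0,0,0,0],[-4.8,0,0,0,0,0]]]' 0.045| grep -v -e orient
python3 - <<'E'
from h import *
go([.517,-.095,.306],-.03)
E
```

```text
clock: 18.45
tcp_pos: [0.5206, -0.0948, 0.4109]
contact_force: [-0.6, -0.5, 0.1]
grip_width: 0.0449
gripper_force: 0.0
shift [ 0.0033 -0.0002  0.1049] turn [-0.001 -0.002  0.001]
axes of tool (cols)
 [[-1.     0.029 -0.002]
 [ 0.029  1.    -0.001]
 [ 0.002 -0.001 -1.   ]]
```

```bash
python3 drive.py '[[[0.12,0,1.6,0,0,0],[0.12,0,3,0,0,0],[0.12,0,3.8,0,0,0],[0.12,0,4.2,0,0,0],[0.12,0,4.2,0,0,0]]]' | grep -v -e orient
python3 drive.py '[[[0,0,0,0,0,0],[0,0,0,0,0,0],[0,0,0,0,0,0]]]' 0.021 20| grep -v -e orient
python3 drive.py '[[[0.26,0,0.08,0,0,0],[0.52,0,0.192,0,0,0],[0.74,0,0.34,0,0,0],[0.96,0,0.524,0,0,0],[0.96,0,0.524,0,0,0]]]' | grep -v -e orient
python3 chk.py | grep -v -e rim -e bell
```

```text
clock: 18.95
tcp_pos: [0.5156, -0.0949, 0.3062]
contact_force: [-0.6, 0.7, -0.4]
grip_width: 0.045
gripper_force: 0.0
clock: 19.25
tcp_pos: [0.517, -0.0951, 0.3084]
contact_force: [-0.6, -0.5, 3.4]
grip_width: 0.0214
gripper_force: 6.2
clock: 19.75
tcp_pos: [0.4909, -0.0941, 0.2929]
contact_force: [-0.8, -0.6, -0.2]
grip_width: 0.0216
gripper_force: 6.1
knob (array([294.80503145, 173.77358491]), array([290, 166,  10,  17, 159])) None
side collar 75 [ 0.5671 -0.0702  0.1593] [ 0.564  -0.0772  0.1596]
side grip 60 [ 0.5664 -0.0867  0.2549] [ 0.5698 -0.0891  0.255 ]
side griptop 14 [ 0.5663 -0.0908  0.2772] [ 0.5681 -0.0927  0.2775]
side spout 36 [ 0.6474 -0.0955  0.2106] [ 0.6458 -0.0922  0.2098]
side knob 11 [ 0.4962 -0.0681  0.2541] [ 0.4957 -0.0639  0.2575]
```

```bash
python3 drive.py '[[[0.232,0,0.24,0,0,0],[0.444,0,0.532,0,0,0],[0.608,0,0.852,0,0,0],[0.724,0,1.192,0,0,0],[0.788,0,1.548,0,0,0]]]' | grep -v -e orient
python3 drive.py '[[[0,0,0.12,0,0,0],[0,0,0.24,0,0,0],[0,0,0.32,0,0,0],[0,0,0.32,0,0,0]]]' | grep -v -e orient
python3 chk.py | grep -v -e rim -e bell
```

```text
clock: 20.35
tcp_pos: [0.4724, -0.0934, 0.2544]
contact_force: [0.7, 1.3, 0.4]
grip_width: 0.0212
gripper_force: 6.2
clock: 20.75
tcp_pos: [0.4719, -0.0937, 0.2469]
contact_force: [-3.9, 1.6, 4.8]
grip_width: 0.0213
gripper_force: 6.4
knob (array([294.80503145, 173.77358491]), array([290, 166,  10,  17, 159])) None
side collar 72 [ 0.5668 -0.0701  0.1591] [ 0.5687 -0.0784  0.1594]
side grip 55 [ 0.5644 -0.0845  0.2552] [ 0.5654 -0.0863  0.255 ]
side griptop 17 [ 0.5638 -0.0902  0.2771] [ 0.5643 -0.0901  0.2768]
side spout 31 [ 0.6461 -0.0961  0.213 ] [ 0.644  -0.0965  0.2122]
side knob 2 [ 0.491  -0.0727  0.268 ] [ 0.491  -0.0727  0.268 ]
```

Scaled: -0.05 m is -2, -0.03 m is -1.2.

```bash
python3 drive.py '[[[0,0,0,0,0,0],[0,0,0,0,0,0],[0,0,-1.2,0,0,0],[0,0,-2,0,0,0],[0,0,-2,0,0,0]]]' 0.045 | grep -v -e orient
python3 drive.py '[[[0,0,0,0,0,0],[0,0,0,0,0,0],[0,0,0,0,0,0],[0,0,0,0,0,0],[0,0,0,0,0,0]]]' 0.0 | grep -v -e orient
python3 drive.py '[[[0,0,0.24,0,0,0],[0,0,0.48,0,0,0],[0,0,0.56,0,0,0],[0,0,0.64,0,0,0],[0,0,0.64,0,0,0]]]' | grep -v -e orient
```

```text
clock: 21.35
tcp_pos: [0.4745, -0.0939, 0.2999]
contact_force: [0.4, -0.0, -1.2]
grip_width: 0.0453
gripper_force: 0.0
clock: 21.85
tcp_pos: [0.4725, -0.0936, 0.2968]
contact_force: [0.3, -1.1, -0.1]
grip_width: 0.0003
gripper_force: 0.0
clock: 22.35
tcp_pos: [0.4725, -0.0936, 0.2808]
contact_force: [-0.3, -0.5, 1.3]
grip_width: -0.0002
gripper_force: 0.0
```

```bash
for i in 1 2 3; do python3 drive.py '[[[0,0,0.04,0,0,0],[0,0,0.08,0,0,0],[0,0,0.08,0,0,0]]]' | grep -v -e orient -e grip; done
```

```text
clock: 22.65
tcp_pos: [0.4726, -0.0936, 0.2792]
contact_force: [-0.6, -0.2, -0.5]
clock: 22.95
tcp_pos: [0.4727, -0.0936, 0.2773]
contact_force: [0.1, 0.5, 3.6]
clock: 23.25
tcp_pos: [0.4723, -0.0936, 0.2751]
contact_force: [-2.7, 0.4, 4.5]
```

```bash
for i in 1 2; do python3 drive.py '[[[0,0,0.04,0,0,0],[0,0,0.08,0,0,0],[0,0,0.08,0,0,0]]]' | grep -v -e orient -e grip; done
```

```text
clock: 23.55
tcp_pos: [0.4726, -0.0936, 0.2731]
contact_force: [-3.2, -0.0, 3.7]
clock: 23.85
tcp_pos: [0.4723, -0.0937, 0.2711]
contact_force: [-4.7, -0.1, 6.7]
```

The tip keeps sinking at low force with a sideways push, so it may be sliding off the knob or tipping the head. Back off and check.

Scaled: -0.13 m is -5.2, 0.09 m is 3.6.

```bash
python3 drive.py '[[[0,0,-1.2,0,0,0],[0,0,-3.2,0,0,0],[0,0,-5.2,0,0,0],[2,0,-5.2,0,0,0],[3.6,0,-5.2,0,0,0]]]'| grep -v -e orient -e grip
sed -i 's/(240,120,300,190)/(240,120,288,190)/' chk.py
cat >> chk.py <<'E'
q=blob(im["side"],(262,140,288,180),*RED)
if q:
    print("knob side on head plane"); 
    o,d=ray("side",*q[0]); x=o+d*((-.0937-o[1])/d[1]); print(q, x.round(4))
E
python3 chk.py
```

```text
clock: 24.35
tcp_pos: [0.3827, -0.091, 0.4025]
contact_force: [-0.8, -0.4, -0.6]
knob (array([280.88235294, 167.41176471]), array([279, 166,   5,   4,  17])) None
side collar 81 [ 0.5664 -0.0702  0.1587] [ 0.5666 -0.0779  0.1595]
side rim 44 [ 0.556  -0.0779  0.169 ] [ 0.5574 -0.0857  0.1684]
side bell 99 [ 0.5638 -0.0776  0.1949] [ 0.5666 -0.0865  0.1949]
side grip 57 [ 0.5681 -0.0847  0.255 ] [ 0.5692 -0.0898  0.2548]
side griptop 12 [ 0.5715 -0.0919  0.276 ] [ 0.5702 -0.0884  0.2764]
side spout 35 [ 0.6476 -0.0952  0.21  ] [ 0.6457 -0.0954  0.2106]
top collar 1 [ 0.5694 -0.0499  0.1549] [ 0.5694 -0.0499  0.1549]
top spout 19 [ 0.6434 -0.0994  0.2253] [ 0.6438 -0.099   0.2139]
knob side on head plane
(array([280.88235294, 167.41176471]), array([279, 166,   5,   4,  17])) [ 0.4762 -0.0937  0.1945]
```

Run:
```python
from h import *
for p,y in(("pics/side0.png",.2185),("pics/x.png",-.0937)):
    i=cv2.imread(p); bx=(238,232,262,252) if y>0 else (262,140,288,180)
    q=blob(i,bx,*RED); o,d=ray("side",*q[0]); print(q[0],(o+d*((y-o[1])/d[1])).round(4))
o=r.get_obs(); print(o["clock"],o["contact_force"].round(2))
```

```text
[249.84210526 241.15789474] [0.51   0.2185 0.0396]
[280.88235294 167.41176471] [ 0.4762 -0.0937  0.1945]
24.45 [ 0.91 -0.44 -0.42]
```

```bash
python3 -c "
from bench import r
print(r.hand_in())"
```

```text
the job is handed in; nothing more can be done
None
```

The dispensing head is seated on the keg with its lever pressed down, and the job is handed in; by camera measurement the knob is at its locked height (within a few mm) and the head stands upright, though on the first try at raising the lever the head briefly tipped about 20° on the worktop and shifted a few mm before I set it back down.

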